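# Vent the specimen tank and find the socket for its cover nut

### The job

The specimen tank is about to be opened: first push the vent plunger on its cover all the way down to the stop, keep it there for about half a second to let the vapour off, and let it come up. Then take sockets from the tray and try them on the cover nut nearest the vent until you have the one that fits it snugly (the nuts on this cover are not all one size; one that will not go over it, or goes on loosely, is wrong), standing any wrong one upright back in the tray. Finish with the right socket pushed fully down over that nut and still held in the gripper; leave the jars and the ratchet alone.

Things in the scene. Friction and masses are not known exactly. Their poses are not given: they have to be found in the camera images.
- tank: Fixed steel specimen tank on the bench with a bolted cover, 206 x 166 mm, its upper face 120 mm above the bench. Origin on the bench under the tank's centre, x along the long side. A bar handle (28 mm high, 84 mm long along y) stands on the cover at x = +45 mm; a nut in each corner at x = +-85, y = +-65 mm; the vent at x = -20, y = +25 mm, its body 27 mm wide.
- vent (a joint): Spring plunger of the vent valve on the cover: how far it is pushed down, in m; 0 = up at rest, 0.008 = on its stop. The spring takes 3 N to start and 9 N at the stop and brings the plunger up again when it is let go.
- vent_top (a point): Centre of the top face of the vent plunger's round black head (24 mm in diameter); moves with the plunger. At rest 46 mm above the cover, 38 mm at the stop. Pushed straight down. The nut to be fitted is 76 mm from it; the other nuts are 110 mm or more away.
- nut_a: Tight hex nut, does not turn, at one corner of the cover. Size unknown beforehand: 19 mm across flats and 10.8 mm high, or 24 mm and 14.8 mm (two of each, in any corners). Origin on the stud axis on the cover's face, z up, x square to a flat (hex repeats every 60 degrees). It stands on a 41 mm washer, top 3 mm above the origin; the stud, at most 16 mm thick, ends 8 mm above the nut.
- nut_b: Tight hex nut, does not turn, at one corner of the cover. Size unknown beforehand: 19 mm across flats and 10.8 mm high, or 24 mm and 14.8 mm (two of each, in any corners). Origin on the stud axis on the cover's face, z up, x square to a flat (hex repeats every 60 degrees). It stands on a 41 mm washer, top 3 mm above the origin; the stud, at most 16 mm thick, ends 8 mm above the nut.
- nut_c: Tight hex nut, does not turn, at one corner of the cover. Size unknown beforehand: 19 mm across flats and 10.8 mm high, or 24 mm and 14.8 mm (two of each, in any corners). Origin on the stud axis on the cover's face, z up, x square to a flat (hex repeats every 60 degrees). It stands on a 41 mm washer, top 3 mm above the origin; the stud, at most 16 mm thick, ends 8 mm above the nut.
- nut_d: Tight hex nut, does not turn, at one corner of the cover. Size unknown beforehand: 19 mm across flats and 10.8 mm high, or 24 mm and 14.8 mm (two of each, in any corners). Origin on the stud axis on the cover's face, z up, x square to a flat (hex repeats every 60 degrees). It stands on a 41 mm washer, top 3 mm above the origin; the stud, at most 16 mm thick, ends 8 mm above the nut.
- tray: Fixed shallow steel tool tray 260 x 100 mm with 16 mm high, 4 mm thick walls, in which the sockets stand. Origin under its centre on the bench, x along its long side; its floor is 4 mm above the origin. The three sockets stand in a row along x at about -75, 0 and +75 mm, in any order.
- socket_s: Smallest of three loose steel deep sockets, 19 mm size: hex bore 20.6 mm across flats, 45 mm deep, open below, straight walls. 77 mm tall, 27 mm in diameter over the lower 45 mm, 25 mm over the top 28 mm; square drive hole on top; about 150 g. Stands mouth down. Origin at the centre of the mouth face, z up to the drive end, x square to a flat of the bore.
- socket_m: Middle of three loose steel deep sockets, 24 mm size: hex bore 25.6 mm across flats, 45 mm deep, open below, straight walls. 77 mm tall, 33 mm in diameter over the lower 45 mm, 29 mm over the top 28 mm; square drive hole on top; about 230 g. Stands mouth down. Origin at the centre of the mouth face, z up to the drive end, x square to a flat of the bore.
- socket_l: Largest of three loose steel deep sockets, 27 mm size: hex bore 28.6 mm across flats, 45 mm deep, open below, straight walls. 77 mm tall, 37 mm in diameter over the lower 45 mm, 31 mm over the top 28 mm; square drive hole on top; about 290 g. Stands mouth down. Origin at the centre of the mouth face, z up to the drive end, x square to a flat of the bore.
- jar_a: Bystander: closed glass specimen jar, 82 mm in diameter, 150 mm tall. Origin at the centre of its base.
- jar_b: Bystander: closed glass specimen jar, 68 mm in diameter, 105 mm tall. Origin at the centre of its base.
- ratchet: Bystander: ratchet handle lying on the bench, about 220 mm long along its x axis, 36 mm high at the drive square. Origin on its underside.

How it is judged:
On the way, in this order (a step that is already met when the one before it is completed fails the run):
1. the vent plunger is held down at its stop (value of joint vent above 0.0068 m), for 0.3 s.
2. the plunger has come up again, the sockets still in the tray (value of joint vent below 0.002 m and height (world z) of each of socket_s, socket_m, socket_l below 0.02 m), for 0.1 s.
3. a socket is lifted out of the tray (height (world z) of any of socket_s, socket_m, socket_l above 0.05 m), for 0.1 s.
At the end, for the whole second after the job is handed in: The socket of the same size as the nut nearest the vent is down on that nut's washer (within 3 mm), within 4 mm of its axis, within 4 degrees of upright, at rest, gripped with over 3 N; the other two stand upright (within 6 degrees), at rest, on the tray's floor (((horizontal distance between nut_a and vent_top below 0.09 m and horizontal distance between socket_s and nut_a below 0.004 m and z of socket_s in the frame of nut_a between 0 and 0.006 m and angle between socket_s's own z axis and vertical below 0.07 rad and linear speed of socket_s below 0.02 m/s and contact force between the fingers and socket_s above 3 N and x of socket_m in the frame of tray between -0.125 and 0.125 m and y of socket_m in the frame of tray between -0.045 and 0.045 m and z of each of socket_m, socket_l in the frame of tray below 0.012 m and angle between each of socket_m, socket_l's own z axis and vertical below 0.1 rad and linear speed of each of socket_m, socket_l below 0.03 m/s and x of socket_l in the frame of tray between -0.125 and 0.125 m and y of socket_l in the frame of tray between -0.045 and 0.045 m) or (horizontal distance between nut_b and vent_top below 0.09 m and horizontal distance between socket_m and nut_b below 0.004 m and z of socket_m in the frame of nut_b between 0 and 0.006 m and angle between socket_m's own z axis and vertical below 0.07 rad and linear speed of socket_m below 0.02 m/s and contact force between the fingers and socket_m above 3 N and x of socket_s in the frame of tray between -0.125 and 0.125 m and y of socket_s in the frame of tray between -0.045 and 0.045 m and z of each of socket_s, socket_l in the frame of tray below 0.012 m and angle between each of socket_s, socket_l's own z axis and vertical below 0.1 rad and linear speed of each of socket_s, socket_l below 0.03 m/s and x of socket_l in the frame of tray between -0.125 and 0.125 m and y of socket_l in the frame of tray between -0.045 and 0.045 m) or (horizontal distance between nut_c and vent_top below 0.09 m and horizontal distance between socket_s and nut_c below 0.004 m and z of socket_s in the frame of nut_c between 0 and 0.006 m and angle between socket_s's own z axis and vertical below 0.07 rad and linear speed of socket_s below 0.02 m/s and contact force between the fingers and socket_s above 3 N and x of socket_m in the frame of tray between -0.125 and 0.125 m and y of socket_m in the frame of tray between -0.045 and 0.045 m and z of each of socket_m, socket_l in the frame of tray below 0.012 m and angle between each of socket_m, socket_l's own z axis and vertical below 0.1 rad and linear speed of each of socket_m, socket_l below 0.03 m/s and x of socket_l in the frame of tray between -0.125 and 0.125 m and y of socket_l in the frame of tray between -0.045 and 0.045 m) or (horizontal distance between nut_d and vent_top below 0.09 m and horizontal distance between socket_m and nut_d below 0.004 m and z of socket_m in the frame of nut_d between 0 and 0.006 m and angle between socket_m's own z axis and vertical below 0.07 rad and linear speed of socket_m below 0.02 m/s and contact force between the fingers and socket_m above 3 N and x of socket_s in the frame of tray between -0.125 and 0.125 m and y of socket_s in the frame of tray between -0.045 and 0.045 m and z of each of socket_s, socket_l in the frame of tray below 0.012 m and angle between each of socket_s, socket_l's own z axis and vertical below 0.1 rad and linear speed of each of socket_s, socket_l below 0.03 m/s and x of socket_l in the frame of tray between -0.125 and 0.125 m and y of socket_l in the frame of tray between -0.045 and 0.045 m))); the arm keeps its last pose, push and grip.
It fails at once if the larger jar is pushed more than 30 mm or tipped (distance of jar_a from where it was at the start of the episode above 0.03 m or angle between jar_a's own z axis and vertical above 0.3 rad).
It fails at once if the smaller jar is pushed more than 30 mm or tipped (distance of jar_b from where it was at the start of the episode above 0.03 m or angle between jar_b's own z axis and vertical above 0.3 rad).
It fails at once if the ratchet handle is pushed more than 30 mm or tipped (distance of ratchet from where it was at the start of the episode above 0.03 m or angle between ratchet's own z axis and vertical above 0.3 rad).
It also fails if it takes over 72 s, if anything falls off the work surface, if the arm or the gripper's body presses on something with over 40 N, if the wrist force passes 120 N, or if a joint passes its speed limit or range.

### The arm

A 6-joint arm with a two-finger parallel gripper is mounted at the origin on the work surface. World frame = base frame: x ahead of the robot, y to its left, z up, the work surface at z = 0. Lengths are in m, angles in rad, forces in N, time in s.
With the tool pointing down it reaches from about 0.25 to 0.775 m from the base axis. Payload 4 kg.
Tool frame: the origin (TCP) lies on the centre line of the jaws, within the pads' length; the fingertips stand 22 mm ahead of it and the grasp point (between the pads) lies 3 mm ahead of it; z points along the fingers, y is the direction in which the jaws open and shut (so a half turn about z gives the same grasp; the last joint's range is limited). The gripper opens to 94 mm and grips with 3 to 60 N. Pads are 16 mm wide; open, the fingers measure 119 mm over their backs; the gripper's body (75 mm by 177 mm) begins 78 mm behind the grasp point.
Start: joints at [-1.357, 0.087, 1.371, -0, 1.684, -0.103], TCP at [0.171, -0.523, 0.228] pointing down, gripper open.
Joint ranges: [-3.1, 3.1], [-0.76, 2.03], [0.27, 2.55], [-1.08, 4.22], [0.17, 2.65], [-2.57, 2.57]. Speed limits (rad/s): [2.79, 2.79, 3.14, 3.14, 3.14, 3.14].

### API

Orientations are given as [roll, pitch, yaw] about the fixed x, y, z axes, in that order (R = Rz(yaw) Ry(pitch) Rx(roll)).
In Python, from bench import robot gives the robot as it stands. The module is installed in compiled form; this text tells all that it offers.
- The arm moves only by the shell command python3 -m inch 'ROWS'. ROWS is JSON, a list of rows, each an object with "linear": the shift along the world's x, y, z scaled (see below), a list of three; "twist": the turn about the world's z scaled (see below); "gripper": the opening, from 0 (shut) to 1 (fully open). In form: [{"linear": [x, y, z], "twist": twist, "gripper": gripper}, ...]. A call has 1 to 10 rows; each row is the pose to reach, as a shift and turn from the pose commanded when the call began; what a row does not reach only later rows make up. The controller multiplies each number of a shift by 0.1 m and each number of a turn by 60 degrees. A row lasts 1/12 s, in which the tool goes at most 41.7 mm and 7.16 degrees, less where a joint would pass 70% of its speed; a pose out of reach is approached as far as the arm can. A call with a number of a shift or a turn outside -1 to 1 is refused whole. A call with a gripper value outside its range is refused whole. The fingers move at their own pace and stop on an object; the grip force is fixed at half the most. Time passes only in rows, so rows that repeat a pose let the fingers close. It gives the time, the measured TCP pose, the force and the opening at its end, in the units of the state.
- robot.get_obs(): the state, without advancing time (a new reading comes with each control period).
- robot.snapshot(name): name is "scene" or "top"; returns a dict with "image" (480x640x3 uint8, red, green, blue), "depth" (480x640 float32, m along the optical axis (not along the pixel's ray), 0 where there is no reading), "mtx" (3x3 intrinsics, pixels), "rvec" (rotation vector, rad) and "tvec" (3), from world to camera coordinates, as OpenCV has them. Camera axes: x right, y down, z forward; pixel columns grow to the right and rows downward; lengths in m; the calibration is good to about 2 mm. A picture is of the moment at which its call begins.
- robot.close_job(): hands the job in, once; it reports no verdict.
The state is a dict: "time": time; "joint_positions": joint angles; "qvel": joint speeds; "joint_torque": joint torques, N m; "tool_pos": TCP position; "ee_rot": TCP orientation; "wrist_force": force on the tool from outside, world axes, zero at the start; "wrist_torque": the same for the moment, N m; "width": finger opening in m.
Only numpy, scipy, OpenCV 4.12 (cv2) and the standard library are available. Lean on these libraries where they do the work, as an engineer would, in place of code of your own. Each camera call takes 0.05 s, during which the arm holds its last target.

## Working session

There is one attempt and no reset: what is moved stays moved. The work goes in short steps, Python scripts to look and compute and a shell command to move; the robot and the scene stay as the last step left them, time stands still between calls to the robot, and variables do not carry over. Pictures are saved under pics/ and viewed, and the job is handed in when it is done.

```bash
mkdir -p pics; ls; python3 - <<'E'
from bench import robot
import cv2,numpy as np
print(robot.get_obs())
for n in ("scene","top"):
    s=robot.snapshot(n); cv2.imwrite(f"pics/{n}0.png",s["image"][:,:,::-1]); np.savez(f"pics/{n}0.npz",**s)
    R=cv2.Rodrigues(s["rvec"])[0]; print(n,s["mtx"],(-R.T@s["tvec"].reshape(3)),R)
E
```

```text
pics
{'time': 0.0, 'joint_positions': array([-1.35707637e+00,  8.79606274e-02,  1.37223095e+00,  3.05993241e-06,
        1.68360512e+00, -1.03058970e-01]), 'qvel': array([ 5.50552260e-04,  4.93194908e-05, -9.34671297e-04,  2.12038362e-03,
        3.74230536e-04,  2.33936977e-04]), 'joint_torque': array([ 1.84169883e-03, -3.40184712e+01, -3.02423537e+01,  7.21491594e-02,
        3.30335274e-02, -1.63319296e-04]), 'tool_pos': array([ 0.17124111, -0.52213997,  0.22631288]), 'ee_rot': array([-3.13940062e+00, -2.29769330e-04,  3.16779014e-01]), 'wrist_force': array([-1.09643186, -1.25586029,  0.21819866]), 'wrist_torque': array([-0.03274186, -0.0057241 , -0.01983504]), 'width': 0.09406640975310293}
scene [[482.38819468   0.         321.47349632]
 [  0.         482.38819468 235.66016004]
 [  0.           0.           1.        ]] [1.10366794 0.57053589 1.00967596] [[-0.70715516  0.7069532  -0.01219675]
 [ 0.53793216  0.52673077 -0.65816692]
 [-0.4588688  -0.47198716 -0.75277324]]
top [[569.25396594   0.         321.48360124]
 [  0.         569.25396594 244.90273147]
 [  0.           0.           1.        ]] [0.35348579 0.01519256 1.34380819] [[ 0.01687653 -0.99971465  0.01690573]
 [-0.98395561 -0.01960929 -0.17733257]
 [ 0.17761348 -0.01364173 -0.98400577]]
```

View pics/scene0.png

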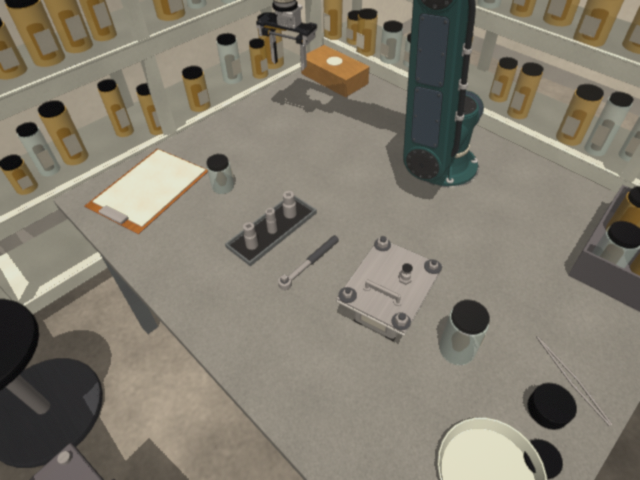

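View pics/top0.png

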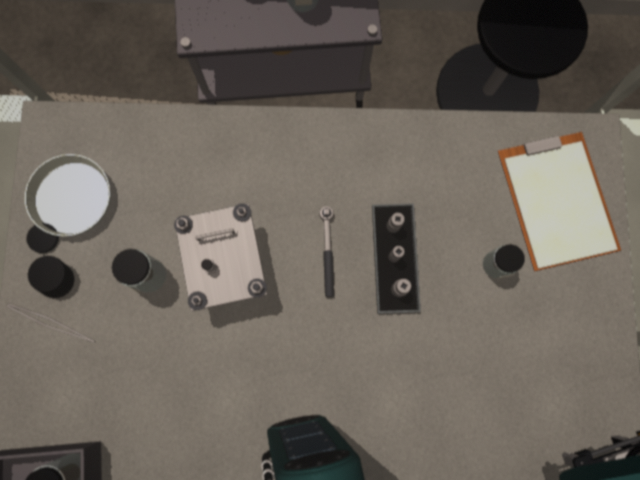

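The top view shows the tank at about (220,255), with its nuts at (183,224), (241,212), (257,287) and (197,299). The vent is at (209,266), the tray at (397,258) with sockets at y≈220, 253 and 287, and the ratchet at (327,250). The jars are at (132,267) and (509,259). I'll enlarge the image next.

```bash
python3 - <<'E'
import cv2,numpy as np
t=np.load("pics/top0.npz")["image"][:,:,::-1]; s=np.load("pics/scene0.npz")["image"][:,:,::-1]
a=cv2.resize(t[195:320,165:285],None,fx=5,fy=5,interpolation=cv2.INTER_CUBIC);cv2.imwrite("pics/t_tank.png",a[:600])
cv2.imwrite("pics/t_tray.png",cv2.resize(t[200:320,365:430],None,fx=5,fy=5,interpolation=cv2.INTER_CUBIC))
cv2.imwrite("pics/s_tank.png",cv2.resize(s[230:345,330:450],None,fx=5,fy=5,interpolation=cv2.INTER_CUBIC))
cv2.imwrite("pics/s_tray.png",cv2.resize(s[180:270,220:325],None,fx=6,fy=6,interpolation=cv2.INTER_CUBIC))
E
```

```text
(no output)
```

View pics/t_tank.png

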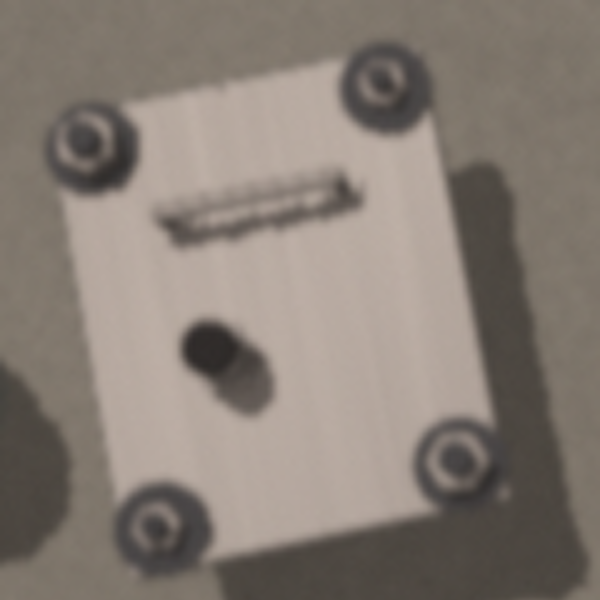

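View pics/t_tray.png

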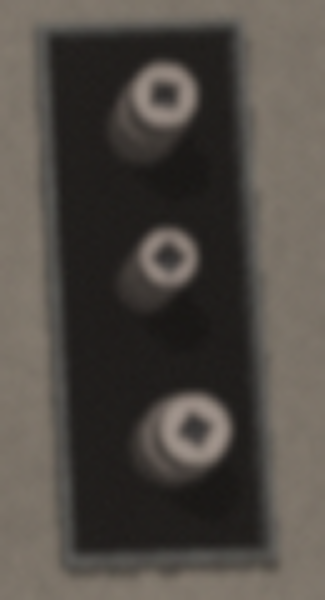

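View pics/s_tank.png

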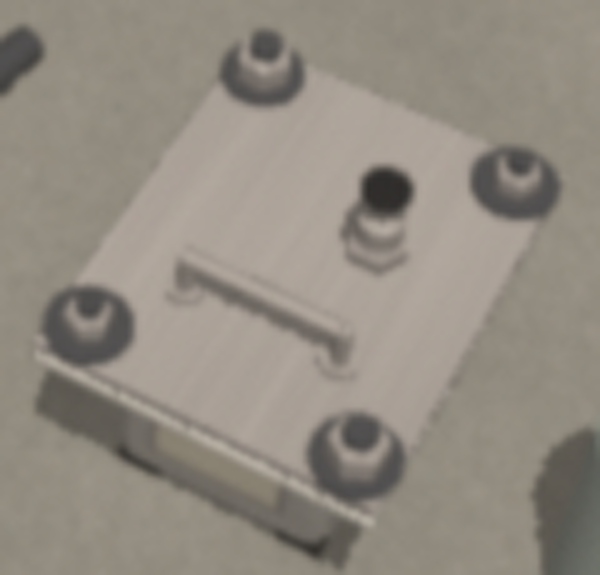

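View pics/s_tray.png

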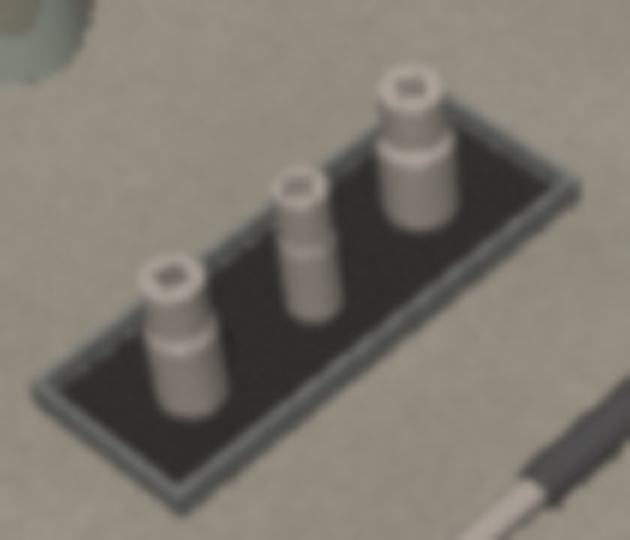

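Enlarged, the vent head sits closest to the corner at top-view (197,299) and scene (433,266), and that nut looks like one of the small pair. The sockets in the top view, from the top down, are medium, small and large. Next I'll measure positions.

```bash
cat > h.py <<'E'
import numpy as np,cv2
def load(n): return dict(np.load(n))
def ray(s,u,v,z):
    R=cv2.Rodrigues(s["rvec"])[0]; c=-R.T@s["tvec"].reshape(3)
    d=R.T@np.linalg.inv(s["mtx"])@np.array([u,v,1.]); return c+d*(z-c[2])/d[2]
def proj(s,P):
    return cv2.projectPoints(np.array([P],float),s["rvec"],s["tvec"],s["mtx"],None)[0].reshape(2)
def tri(s1,p1,s2,p2):
    Ps=[]
    for s in(s1,s2): Ps.append(s["mtx"]@np.hstack([cv2.Rodrigues(s["rvec"])[0],s["tvec"].reshape(3,1)]))
    X=cv2.triangulatePoints(Ps[0],Ps[1],np.array(p1,float).reshape(2,1),np.array(p2,float).reshape(2,1)); return (X[:3]/X[3]).ravel()
E
python3 - <<'E'
from h import *
t=load("pics/top0.npz");s=load("pics/scene0.npz")
def blobs(S,roi,lo,hi,amin,amax,tag):
    x0,y0,x1,y1=roi; g=cv2.cvtColor(S["image"],cv2.COLOR_RGB2GRAY)[y0:y1,x0:x1]
    g=cv2.resize(g,None,fx=4,fy=4,interpolation=cv2.INTER_CUBIC)
    m=((g>=lo)&(g<=hi)).astype(np.uint8)*255
    cs,_=cv2.findContours(m,cv2.RETR_EXTERNAL,cv2.CHAIN_APPROX_NONE)
    out=[]
    for c in cs:
        a=cv2.contourArea(c)/16
        if amin<a<amax and len(c)>5:
            h=cv2.convexHull(c); (ex,ey),(w,hh),an=cv2.fitEllipse(h)
            u=x0+(ex+.5)/4-.5; v=y0+(ey+.5)/4-.5
            out.append((u,v)); print(tag,round(u,2),round(v,2),"axes",round(w/4,1),round(hh/4,1),"area",round(a))
    return out
for z,roi,S,n in ((0,(165,195,285,320),t,"top"),(0,(330,230,450,345),s,"sc")):
    g=cv2.cvtColor(S["image"],cv2.COLOR_RGB2GRAY)
    print(n,"vent"); 
    for u,v in blobs(S,roi,0,58,20,300,"dark"): print(ray(S,u,v,.166))
    print(n,"washers")
    for u,v in blobs(S,roi,0,105,100,600,"w"): print(ray(S,u,v,.123))
for roi,S,n in (((370,200,425,318),t,"top"),((230,185,315,255),s,"sc")):
    print(n,"sockets")
    for u,v in blobs(S,roi,150,255,15,300,"sk"): print(ray(S,u,v,.081))
E
```

```text
top vent
dark 206.97 264.64 axes 8.9 10.4 area 68
dark 186.04 227.25 axes 7.2 10.1 area 25
[0.51956563 0.23662045 0.166     ]
[0.59815634 0.28470917 0.166     ]
top washers
w 197.03 301.42 axes 19.6 20.4 area 294
w 154.94 284.3 axes 40.5 55.2 area 428
w 209.92 267.63 axes 12.6 21.4 area 192
w 182.7 224.11 axes 19.1 19.2 area 273
w 242.26 211.83 axes 18.3 19.5 area 265
[0.44605863 0.26168369 0.123     ]
[0.48099173 0.3535353  0.123     ]
[0.51924118 0.23801881 0.123     ]
[0.61394131 0.30222691 0.123     ]
[0.64419636 0.17356414 0.123     ]
sc vent
dark 406.77 267.73 axes 7.5 8.5 area 47
[0.52463497 0.24099854 0.166     ]
sc washers
w 443.47 330.62 axes 14.2 30.7 area 292
w 400.61 321.52 axes 17.2 19.2 area 124
w 370.75 324.42 axes 13.0 84.3 area 313
w 346.95 294.8 axes 15.6 18.0 area 214
w 432.64 266.34 axes 14.0 17.8 area 187
[0.57108644 0.38075951 0.123     ]
[0.6164359  0.30383665 0.123     ]
[0.66584217 0.26367934 0.123     ]
[0.64628746 0.17713492 0.123     ]
[0.45027848 0.26413163 0.123     ]
top sockets
sc sockets
sk 247.65 225.67 axes 7.6 10.0 area 56
sk 287.89 193.91 axes 7.7 10.4 area 60
[ 0.64795396 -0.17399632  0.081     ]
[ 0.49404739 -0.18685862  0.081     ]
```

```bash
python3 - <<'E'
from h import *
t=load("pics/top0.npz");s=load("pics/scene0.npz")
def blobs(S,roi,lo,hi,amin,amax,tag,z):
    x0,y0,x1,y1=roi; g=cv2.cvtColor(S["image"],cv2.COLOR_RGB2GRAY)[y0:y1,x0:x1]
    g=cv2.resize(g,None,fx=4,fy=4,interpolation=cv2.INTER_CUBIC)
    m=((g>=lo)&(g<=hi)).astype(np.uint8)*255
    for c in cv2.findContours(m,cv2.RETR_EXTERNAL,cv2.CHAIN_APPROX_NONE)[0]:
        a=cv2.contourArea(c)/16
        if amin<a<amax and len(c)>5:
            (ex,ey),(w,hh),an=cv2.fitEllipse(cv2.convexHull(c))
            u=x0+(ex+.5)/4-.5; v=y0+(ey+.5)/4-.5
            print(tag,lo,round(u,2),round(v,2),"axes",round(w/4,1),round(hh/4,1),"area",round(a),ray(S,u,v,z).round(4))
for lo in (115,130,140): blobs(t,(376,205,416,308),lo,255,15,300,"top",.081)
for lo in (130,140,145): blobs(s,(235,188,305,250),lo,255,15,300,"sc",.081)
for hi in (85,95): blobs(t,(165,195,285,320),0,hi,40,600,"topw",.123)
for hi in (85,95): blobs(s,(330,230,450,345),0,hi,40,600,"scw",.123)
# tray outline corners top
g=cv2.cvtColor(t["image"],cv2.COLOR_RGB2GRAY)
m=(g<60).astype(np.uint8); n,l,st,c=cv2.connectedComponentsWithStats(m)
for i in range(1,n):
    if 372<c[i][0]<422 and st[i][4]>500:
        pts=np.argwhere(l==i)[:,::-1].astype(np.float32); r=cv2.minAreaRect(cv2.convexHull(pts)); print(r,[ray(t,*p,.004).round(4) for p in cv2.boxPoints(r)])
# jar tops, ratchet
blobs(t,(105,240,160,295),0,45,200,2000,"jarA",.15)
blobs(t,(490,235,530,280),0,45,200,2000,"jarB",.105)
E
```

```text
top 115 403.4 285.37 axes 12.8 13.5 area 131 [ 0.4933 -0.1866  0.081 ]
top 115 398.12 251.06 axes 9.7 10.0 area 73 [ 0.5708 -0.1754  0.081 ]
top 115 397.39 218.56 axes 11.3 11.8 area 101 [ 0.6459 -0.1742  0.081 ]
top 130 403.5 285.39 axes 11.8 12.5 area 112 [ 0.4933 -0.1869  0.081 ]
top 130 397.4 218.58 axes 10.2 10.8 area 83 [ 0.6458 -0.1743  0.081 ]
top 140 403.44 285.35 axes 10.9 11.7 area 96 [ 0.4934 -0.1867  0.081 ]
sc 130 249.4 236.48 axes 5.1 8.4 area 19 [ 0.6686 -0.1416  0.081 ]
sc 130 288.54 203.9 axes 8.2 10.6 area 31 [ 0.5191 -0.1567  0.081 ]
sc 140 291.56 240.76 axes 15.0 36.8 area 198 [ 0.6028 -0.0538  0.081 ]
sc 140 247.3 225.42 axes 9.2 11.7 area 79 [ 0.648  -0.1753  0.081 ]
sc 140 248.19 214.92 axes 5.7 12.3 area 30 [ 0.6223 -0.2031  0.081 ]
sc 140 268.51 209.88 axes 8.8 9.8 area 57 [ 0.5721 -0.1786  0.081 ]
sc 140 288.62 203.81 axes 7.2 9.7 area 19 [ 0.5188 -0.1568  0.081 ]
sc 140 294.05 192.51 axes 14.0 44.7 area 235 [ 0.4783 -0.1787  0.081 ]
sc 145 247.57 225.58 axes 8.3 10.7 area 66 [ 0.6479 -0.1744  0.081 ]
sc 145 269.02 210.5 axes 7.1 8.6 area 22 [ 0.5727 -0.175
[... 1360 characters left out ...]
4 294.81 axes 14.9 17.4 area 196 [0.6463 0.1771 0.123 ]
scw 0 406.5 268.02 axes 9.7 10.6 area 75 [0.4962 0.2243 0.123 ]
scw 0 432.55 266.54 axes 12.8 17.2 area 94 [0.4509 0.2643 0.123 ]
scw 0 381.99 244.31 axes 11.9 16.0 area 56 [0.4811 0.1378 0.123 ]
scw 0 332.06 241.84 axes 9.1 14.2 area 67 [0.5593 0.0469 0.123 ]
((395.6600036621094, 257.8800048828125), (104.45003509521484, 38.27431106567383), 86.8201675415039) [array([ 0.6917, -0.1283,  0.004 ]), array([ 0.699 , -0.2213,  0.004 ]), array([ 0.4468, -0.2321,  0.004 ]), array([ 0.4402, -0.1421,  0.004 ])]
jarA 0 130.34 266.82 axes 33.3 35.8 area 920 [0.5141 0.4001 0.15  ]
jarB 0 509.27 258.26 axes 26.5 28.1 area 574 [ 0.5553 -0.4184  0.105 ]
```

Both views agree. The vent is at about (0.522, 0.239), the near nut at about (0.449, 0.263), and the small socket at about (0.572, -0.1755). I'll go over to the vent with the gripper shut.

```bash

python3 -m inch '[{"linear":[0.23,0.5,0.1],"twist":-0.15,"gripper":0},{"linear":[0.46,1,0.2],"twist":-0.3,"gripper":0},{"linear":[0.46,1,0.2],"twist":-0.3,"gripper":0},{"linear":[0.46,1,0.2],"twist":-0.3,"gripper":0}]'
python3 -m inch '[{"linear":[0.15,0.33,0],"twist":0,"gripper":0},{"linear":[0.3,0.66,0],"twist":0,"gripper":0},{"linear":[0.46,1,0],"twist":0,"gripper":0}]'
python3 -m inch '[{"linear":[0.15,0.33,0],"twist":0,"gripper":0},{"linear":[0.3,0.66,0],"twist":0,"gripper":0},{"linear":[0.46,1,0],"twist":0,"gripper":0}]'
python3 -m inch '[{"linear":[0.15,0.33,0],"twist":0,"gripper":0},{"linear":[0.3,0.66,0],"twist":0,"gripper":0},{"linear":[0.46,1,0],"twist":0,"gripper":0}]'
```

```text
time: 0.43
tool_pos: [0.2193, -0.4194, 0.2491]
ee_rot: [3.141, -0.002, 0.005]
wrist_force: [-0.3, -0.9, 0.5]
width: 0.0708
time: 0.68
tool_pos: [0.2632, -0.322, 0.2467]
ee_rot: [-3.141, 0.001, 0.001]
wrist_force: [0.5, -0.1, -0.5]
width: 0.0509
time: 0.93
tool_pos: [0.3094, -0.2216, 0.247]
ee_rot: [3.141, 0.0, 0.002]
wrist_force: [0.1, -1.0, 0.3]
width: 0.0308
time: 1.18
tool_pos: [0.3556, -0.1215, 0.2472]
ee_rot: [3.141, 0.0, 0.002]
wrist_force: [0.7, 1.4, 0.4]
width: 0.0109
```

```bash

python3 -m inch '[{"linear":[0.14,0.3,0],"twist":0,"gripper":0},{"linear":[0.28,0.6,0],"twist":0,"gripper":0},{"linear":[0.42,0.9,0],"twist":0,"gripper":0}]'
python3 -m inch '[{"linear":[0.14,0.3,0],"twist":0,"gripper":0},{"linear":[0.28,0.6,0],"twist":0,"gripper":0},{"linear":[0.42,0.9,0],"twist":0,"gripper":0}]'
python3 -m inch '[{"linear":[0.14,0.3,0],"twist":0,"gripper":0},{"linear":[0.28,0.6,0],"twist":0,"gripper":0},{"linear":[0.42,0.9,0],"twist":0,"gripper":0}]'
python3 -m inch '[{"linear":[0.14,0.3,0],"twist":0,"gripper":0},{"linear":[0.28,0.6,0],"twist":0,"gripper":0},{"linear":[0.41,0.9,0],"twist":0,"gripper":0},{"linear":[0.41,0.9,-0.2],"twist":0,"gripper":0},{"linear":[0.41,0.9,-0.4],"twist":0,"gripper":0},{"linear":[0.41,0.9,-0.4],"twist":0,"gripper":0},{"linear":[0.41,0.9,-0.4],"twist":0,"gripper":0}]'
python3 - <<'E'
from bench import robot
import cv2,numpy as np
print(robot.get_obs()["tool_pos"])
for n in ("scene","top"):
    s=robot.snapshot(n); np.savez(f"pics/{n}1.npz",**s)
    im=s["image"][:,:,::-1]
    c=im[200:340,330:470] if n=="scene" else im[180:320,145:285]
    cv2.imwrite(f"pics/{n}1.png",cv2.resize(c,None,fx=4,fy=4,interpolation=cv2.INTER_CUBIC))
E
```

```text
time: 1.43
tool_pos: [0.3978, -0.0314, 0.2471]
ee_rot: [3.141, 0.0, 0.003]
wrist_force: [1.0, 0.0, -0.8]
width: 0.0005
time: 1.68
tool_pos: [0.4399, 0.0586, 0.2469]
ee_rot: [3.141, 0.001, 0.003]
wrist_force: [0.6, -0.4, 0.9]
width: 0.0007
time: 1.93
tool_pos: [0.482, 0.1486, 0.2467]
ee_rot: [3.141, 0.001, 0.003]
wrist_force: [-0.0, 0.0, 0.3]
width: 0.0005
time: 2.52
tool_pos: [0.5218, 0.2368, 0.2054]
ee_rot: [3.14, 0.004, 0.003]
wrist_force: [0.6, 0.2, -0.1]
width: 0.0006
[0.52179209 0.23679995 0.20540018]
```

View pics/scene1.png

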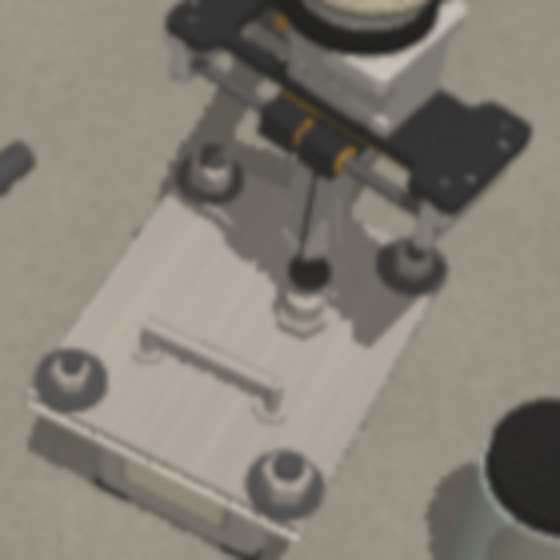

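View pics/top1.png

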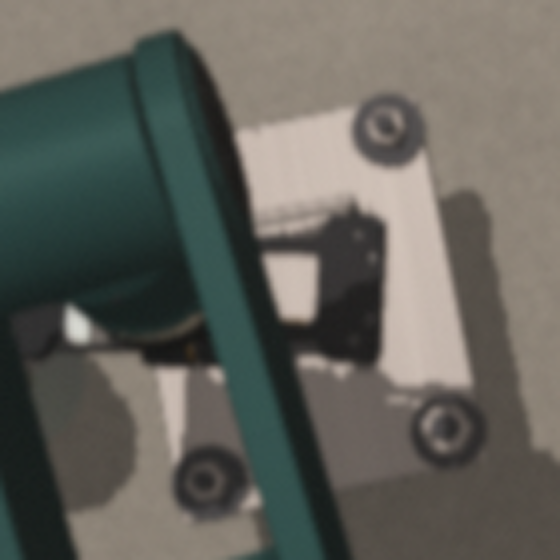

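The scene view shows the shut fingertips just above the black vent head, at crop (309,265). Now I'll press down in steps.

```bash

python3 -m inch '[{"linear":[0,0,-0.1],"twist":0,"gripper":0},{"linear":[0,0,-0.17],"twist":0,"gripper":0},{"linear":[0,0,-0.17],"twist":0,"gripper":0}]'
python3 -m inch '[{"linear":[0,0,-0.04],"twist":0,"gripper":0},{"linear":[0,0,-0.08],"twist":0,"gripper":0},{"linear":[0,0,-0.08],"twist":0,"gripper":0}]'
```

```text
time: 2.87
tool_pos: [0.5216, 0.2368, 0.189]
ee_rot: [3.141, 0.002, 0.002]
wrist_force: [-0.4, -0.7, -0.7]
width: 0.0003
time: 3.12
tool_pos: [0.5223, 0.2371, 0.1832]
ee_rot: [3.141, -0.001, 0.003]
wrist_force: [-1.6, -0.3, 5.9]
width: 0.0006
```

```bash

python3 -m inch '[{"linear":[0,0,-0.03],"twist":0,"gripper":0},{"linear":[0,0,-0.05],"twist":0,"gripper":0},{"linear":[0,0,-0.05],"twist":0,"gripper":0}]'
python3 -m inch '[{"linear":[0,0,-0.02],"twist":0,"gripper":0},{"linear":[0,0,-0.02],"twist":0,"gripper":0}]'
```

```text
time: 3.37
tool_pos: [0.5223, 0.2371, 0.1803]
ee_rot: [3.142, -0.002, 0.003]
wrist_force: [-4.6, -2.2, 8.7]
width: 0.0003
time: 3.53
tool_pos: [0.5224, 0.2371, 0.1802]
ee_rot: [-3.141, -0.003, 0.003]
wrist_force: [-6.1, -2.5, 14.0]
width: 0.0007
```

The plunger is on its stop: the force rises to 14 N and z stays at 0.180. I'll hold for about 0.6 s, then lift.

```bash

python3 -m inch '[{"linear":[0,0,0],"twist":0,"gripper":0},{"linear":[0,0,0],"twist":0,"gripper":0},{"linear":[0,0,0],"twist":0,"gripper":0},{"linear":[0,0,0],"twist":0,"gripper":0},{"linear":[0,0,0],"twist":0,"gripper":0},{"linear":[0,0,0],"twist":0,"gripper":0}]'
python3 -m inch '[{"linear":[0,0,0.1],"twist":0,"gripper":0},{"linear":[0,0,0.2],"twist":0,"gripper":0},{"linear":[0,0,0.4],"twist":0,"gripper":0},{"linear":[0,0,0.8],"twist":0,"gripper":0},{"linear":[0,0,0.8],"twist":0,"gripper":0}]'
python3 - <<'E'
from bench import robot
import cv2,numpy as np
s=robot.snapshot("scene"); np.savez("pics/scene2.npz",**s)
cv2.imwrite("pics/scene2.png",cv2.resize(s["image"][200:340,330:470,::-1],None,fx=4,fy=4,interpolation=cv2.INTER_CUBIC))
E
```

```text
time: 4.03
tool_pos: [0.5224, 0.2371, 0.1802]
ee_rot: [-3.141, -0.003, 0.003]
wrist_force: [-5.7, -3.2, 14.5]
width: 0.0006
time: 4.45
tool_pos: [0.525, 0.2383, 0.2635]
ee_rot: [-3.137, -0.013, 0.003]
wrist_force: [-0.1, -0.2, 2.1]
width: 0.0001
```

View pics/scene2.png

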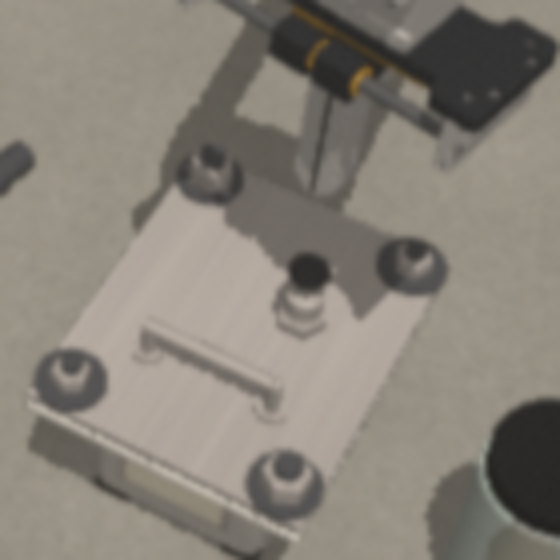

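The plunger is back up, and the fingertip seam shows at crop (315,192). I'll use the known fingertip position to check the camera bias.

```bash
python3 - <<'E'
from h import *
from bench import robot
s=load("pics/scene2.npz"); o=robot.get_obs(); print(o["tool_pos"],o["ee_rot"],o["width"])
x,y,z=o["tool_pos"]
print(proj(s,[x,y,z-.022]),proj(s,[x+.008,y,z-.022]), [330+315.5/4-.5,200+192/4-.5])
g=cv2.resize(s["image"][230:260,395:425,::-1],None,fx=18,fy=18,interpolation=cv2.INTER_CUBIC); cv2.imwrite("pics/tip.png",g)
E
```

```text
[0.52445523 0.23815617 0.26084506] [-3.13817454e+00 -9.99395805e-03  2.72184456e-03] 0.0005640353979981272
[409.98293479 245.60862588] [407.57706139 247.7226655 ] [408.375, 247.5]
```

View pics/tip.png

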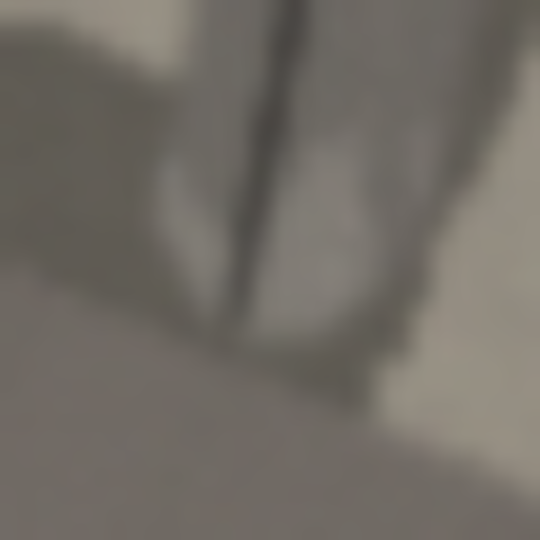

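The tip projection agrees with the picture within about 0.5 px, so the scene camera can be trusted. Next is the middle (small) socket.

```bash

python3 -m inch '[{"linear":[0.03,-0.35,0],"twist":0,"gripper":0.6},{"linear":[0.06,-0.7,0],"twist":0,"gripper":0.6},{"linear":[0.1,-1,0],"twist":0,"gripper":0.6}]'
python3 -m inch '[{"linear":[0.04,-0.35,0],"twist":0,"gripper":0.6},{"linear":[0.08,-0.7,0],"twist":0,"gripper":0.6},{"linear":[0.12,-1,0],"twist":0,"gripper":0.6}]'
python3 -m inch '[{"linear":[0.04,-0.35,0],"twist":0,"gripper":0.6},{"linear":[0.08,-0.7,0],"twist":0,"gripper":0.6},{"linear":[0.12,-1,0],"twist":0,"gripper":0.6}]'
python3 -m inch '[{"linear":[0.04,-0.35,0],"twist":0,"gripper":0.6},{"linear":[0.08,-0.7,0],"twist":0,"gripper":0.6},{"linear":[0.12,-1,0],"twist":0,"gripper":0.6},{"linear":[0.12,-1,-0.3],"twist":0,"gripper":0.6},{"linear":[0.12,-1,-0.6],"twist":0,"gripper":0.6},{"linear":[0.12,-1,-0.9],"twist":0,"gripper":0.6},{"linear":[0.12,-1,-0.9],"twist":0,"gripper":0.6}]'
python3 - <<'E'
from bench import robot
import cv2,numpy as np
print(robot.get_obs())
for n in ("scene","top"):
    s=robot.snapshot(n); np.savez(f"pics/{n}3.npz",**s)
    im=s["image"][:,:,::-1]
    c=im[130:270,200:340] if n=="scene" else im[180:320,345:485]
    cv2.imwrite(f"pics/{n}3.png",cv2.resize(c,None,fx=4,fy=4,interpolation=cv2.INTER_CUBIC))
E
```

```text
time: 4.75
tool_pos: [0.532, 0.1362, 0.2542]
ee_rot: [3.141, 0.001, 0.004]
wrist_force: [0.9, 0.9, -0.3]
width: 0.0173
time: 5.0
tool_pos: [0.544, 0.0354, 0.2541]
ee_rot: [3.141, 0.001, 0.002]
wrist_force: [-0.6, 0.4, 0.2]
width: 0.0371
time: 5.25
tool_pos: [0.556, -0.0648, 0.2541]
ee_rot: [3.142, 0.001, 0.002]
wrist_force: [0.8, -0.4, 0.1]
width: 0.0551
time: 5.83
tool_pos: [0.564, -0.1614, 0.1562]
ee_rot: [-3.136, 0.015, 0.002]
wrist_force: [-0.4, 0.8, -1.0]
width: 0.0567
{'time': 5.8333, 'joint_positions': array([-3.75320067e-01,  2.03453139e-01,  1.38105891e+00, -4.57062476e-06,
        1.57296488e+00,  1.19358616e+00]), 'qvel': array([ 0.01028855, -0.03021597, -0.09350863, -0.00141356,  0.0752357 ,
       -0.00121097]), 'joint_torque': array([-1.32689159e-01, -4.43116522e+01, -3.47124553e+01,  5.00332634e-02,
       -6.88381009e-01,  4.93893516e-03]), 'tool_pos': array([ 0.56397759, -0.16137201,  0.15620027]), 'ee_rot': array([-3.13574585e+00,  1.47691462e-02,  1.93330772e-03]), 'wrist_force': array([-0.38266076,  0.82390879, -1.04655976]), 'wrist_torque': array([ 0.02939243,  0.07484959, -0.00949611]), 'width': 0.05666398673910612}
```

View pics/scene3.png

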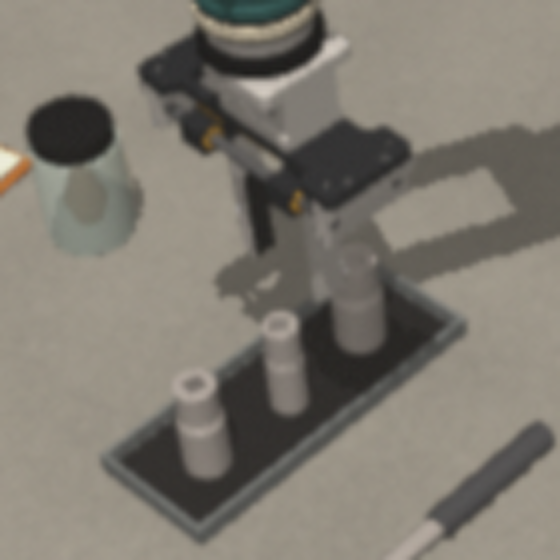

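View pics/top3.png

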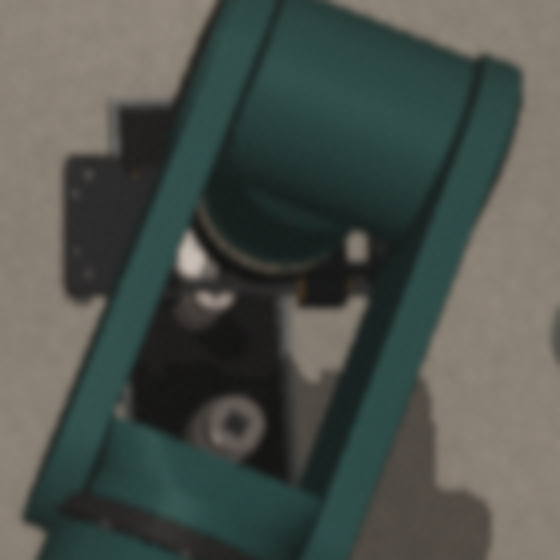

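The small socket is in the middle at scene crop (283,325), and the fingers still need about 1 cm. I'll shift, settle and go down.

```bash

python3 -m inch '[{"linear":[0.04,-0.11,0],"twist":0,"gripper":0.6},{"linear":[0.04,-0.11,0],"twist":0,"gripper":0.6},{"linear":[0.04,-0.11,0],"twist":0,"gripper":0.6}]'
python3 -m inch '[{"linear":[0,0,-0.2],"twist":0,"gripper":0.6},{"linear":[0,0,-0.4],"twist":0,"gripper":0.6},{"linear":[0,0,-0.6],"twist":0,"gripper":0.6},{"linear":[0,0,-0.6],"twist":0,"gripper":0.6},{"linear":[0,0,-0.6],"twist":0,"gripper":0.6}]'
python3 - <<'E'
from bench import robot
import cv2,numpy as np
print(robot.get_obs()["tool_pos"],robot.get_obs()["ee_rot"])
s=robot.snapshot("scene"); np.savez(f"pics/scene4.npz",**s)
cv2.imwrite("pics/scene4.png",cv2.resize(s["image"][150:270,215:335,::-1],None,fx=5,fy=5,interpolation=cv2.INTER_CUBIC))
E
```

```text
time: 6.18
tool_pos: [0.5737, -0.1747, 0.1681]
ee_rot: [3.14, -0.004, 0.002]
wrist_force: [-0.8, 0.2, 0.1]
width: 0.0565
time: 6.6
tool_pos: [0.5722, -0.1735, 0.1056]
ee_rot: [-3.141, 0.001, 0.003]
wrist_force: [-0.3, 0.3, 0.9]
width: 0.0564
[ 0.572189   -0.17350339  0.10558483] [-3.14125244e+00  8.65939476e-04  2.74114887e-03]
```

View pics/scene4.png

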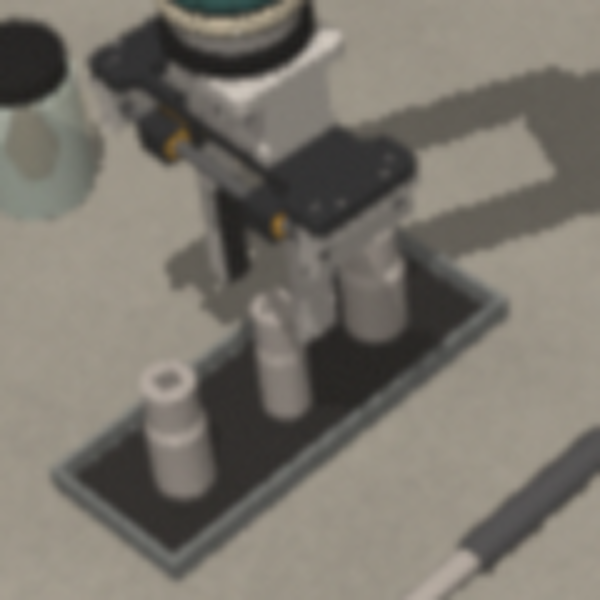

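The socket stands between the fingers, at crop (270,300). I'll descend the rest and close.

```bash

python3 -m inch '[{"linear":[0,-0.03,-0.15],"twist":0,"gripper":0.6},{"linear":[0,-0.03,-0.29],"twist":0,"gripper":0.6},{"linear":[0,-0.03,-0.29],"twist":0,"gripper":0.6},{"linear":[0,-0.03,-0.29],"twist":0,"gripper":0.6}]'
python3 -m inch '[{"linear":[0,0,0],"twist":0,"gripper":0.1},{"linear":[0,0,0],"twist":0,"gripper":0.1},{"linear":[0,0,0],"twist":0,"gripper":0.1},{"linear":[0,0,0],"twist":0,"gripper":0.1},{"linear":[0,0,0],"twist":0,"gripper":0.1},{"linear":[0,0,0],"twist":0,"gripper":0.1},{"linear":[0,0,0],"twist":0,"gripper":0.1}]'
python3 - <<'E'
from bench import robot
import cv2,numpy as np
print(robot.get_obs()["tool_pos"],robot.get_obs()["ee_rot"])
s=robot.snapshot("scene"); np.savez(f"pics/scene5.npz",**s)
cv2.imwrite("pics/scene5.png",cv2.resize(s["image"][150:270,215:335,::-1],None,fx=5,fy=5,interpolation=cv2.INTER_CUBIC))
E
```

```text
time: 6.98
tool_pos: [0.5729, -0.1768, 0.0778]
ee_rot: [3.141, -0.001, 0.003]
wrist_force: [0.5, 0.2, -0.5]
width: 0.0565
time: 7.57
tool_pos: [0.5726, -0.1767, 0.0769]
ee_rot: [3.141, -0.001, 0.003]
wrist_force: [-0.5, 1.4, 2.1]
width: 0.0245
[ 0.57258082 -0.17668608  0.07693357] [ 3.14130011e+00 -6.82787708e-04  2.68660271e-03]
```

View pics/scene5.png

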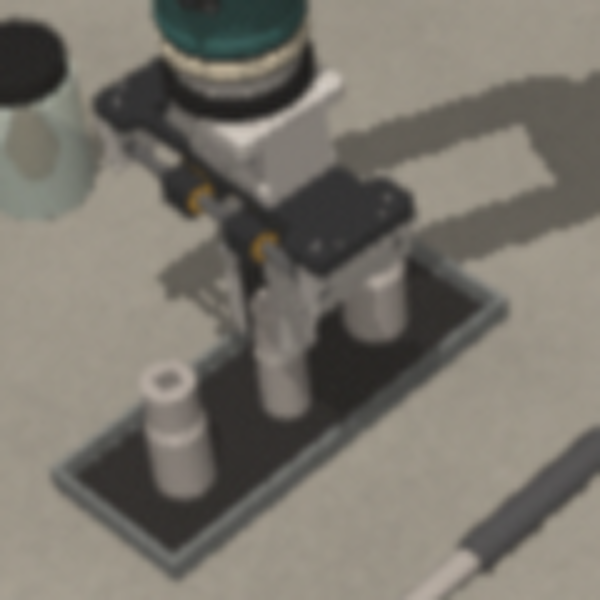

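Width is 24.5 mm, so this is the small socket, and it is held. I'll lift it and carry it to the nut.

```bash

python3 -m inch '[{"linear":[0,0,0.15],"twist":0,"gripper":0.1},{"linear":[0,0,0.4],"twist":0,"gripper":0.1},{"linear":[0,0,0.7],"twist":0,"gripper":0.1},{"linear":[0,0,1],"twist":0,"gripper":0.1},{"linear":[0,0,1],"twist":0,"gripper":0.1}]'
python3 -m inch '[{"linear":[0,0,0.35],"twist":0,"gripper":0.1},{"linear":[0,0,0.7],"twist":0,"gripper":0.1},{"linear":[0,0,1],"twist":0,"gripper":0.1},{"linear":[0,0,1],"twist":0,"gripper":0.1}]'
python3 -m inch '[{"linear":[-0.1,0.35,0.05],"twist":0,"gripper":0.1},{"linear":[-0.2,0.7,0.1],"twist":0,"gripper":0.1},{"linear":[-0.3,1,0.1],"twist":0,"gripper":0.1}]'
python3 -m inch '[{"linear":[-0.1,0.35,0],"twist":0,"gripper":0.1},{"linear":[-0.2,0.7,0],"twist":0,"gripper":0.1},{"linear":[-0.3,1,0],"twist":0,"gripper":0.1}]'
python3 -m inch '[{"linear":[-0.1,0.35,0],"twist":0,"gripper":0.1},{"linear":[-0.2,0.7,0],"twist":0,"gripper":0.1},{"linear":[-0.3,1,0],"twist":0,"gripper":0.1}]'
python3 -m inch '[{"linear":[-0.1,0.35,0],"twist":0,"gripper":0.1},{"linear":[-0.2,0.7,0],"twist":0,"gripper":0.1},{"linear":[-0.3,1,0],"twist":0,"gripper":0.1},{"linear":[-0.3,1,0],"twist":0,"gripper":0.1}]'
```

```text
time: 8.03
tool_pos: [0.5753, -0.1779, 0.1838]
ee_rot: [3.137, -0.011, 0.003]
wrist_force: [0.3, -0.4, -0.4]
width: 0.0245
time: 8.37
tool_pos: [0.5743, -0.1775, 0.2834]
ee_rot: [3.137, -0.011, 0.003]
wrist_force: [0.3, 1.0, 0.1]
width: 0.0246
time: 8.62
tool_pos: [0.5418, -0.0754, 0.2849]
ee_rot: [-3.141, 0.002, 0.002]
wrist_force: [0.5, 0.4, -1.4]
width: 0.0247
time: 8.87
tool_pos: [0.511, 0.0253, 0.2839]
ee_rot: [-3.141, 0.003, 0.003]
wrist_force: [0.2, 0.1, -1.6]
width: 0.0242
time: 9.12
tool_pos: [0.4809, 0.1253, 0.284]
ee_rot: [3.142, 0.003, 0.003]
wrist_force: [1.0, 0.2, -1.7]
width: 0.0242
time: 9.45
tool_pos: [0.4497, 0.2279, 0.2839]
ee_rot: [-3.14, 0.004, 0.01]
wrist_force: [-0.1, -0.0, -1.8]
width: 0.0244
```

```bash

python3 -m inch '[{"linear":[0,0.2,0],"twist":0,"gripper":0.1},{"linear":[0,0.39,0],"twist":0,"gripper":0.1},{"linear":[0,0.39,0],"twist":0,"gripper":0.1},{"linear":[0,0.39,-0.3],"twist":0,"gripper":0.1},{"linear":[0,0.39,-0.5],"twist":0,"gripper":0.1},{"linear":[0,0.39,-0.5],"twist":0,"gripper":0.1},{"linear":[0,0.39,-0.5],"twist":0,"gripper":0.1}]'
cat > look.py <<'E'
import sys,cv2,numpy as np
from bench import robot
from h import *
k=sys.argv[1]; o=robot.get_obs(); print(o["tool_pos"].round(4),o["ee_rot"].round(4),o["wrist_force"].round(1),o["width"])
for n,(x0,y0,w) in {"scene":(385,220,80),"top":(155,255,80)}.items():
    s=robot.snapshot(n); np.savez(f"pics/{n}_{k}.npz",**s)
    cv2.imwrite(f"pics/{n}_{k}.png",cv2.resize(s["image"][y0:y0+w,x0:x0+w,::-1],None,fx=7,fy=7,interpolation=cv2.INTER_CUBIC))
    x,y,z=o["tool_pos"]; f=lambda P:((proj(s,P)-[x0,y0]+.5)*7).round(0)
    print(n,"tcp axis mouth",f([x,y,z-.072]),"nut est washer-top",f([.4505,.2643,.123]),"stud top",f([.4505,.2643,.1418]))
E
python3 look.py a
```

```text
time: 10.03
tool_pos: [0.4515, 0.2611, 0.2341]
ee_rot: [3.139, 0.005, 0.002]
wrist_force: [-0.2, -0.1, -0.6]
width: 0.0243
[0.4515 0.2611 0.2341] [3.139e+00 4.600e-03 1.800e-03] [-0.2 -0.1 -0.6] 0.02426426702096239
scene tcp axis mouth [347. 250.] nut est washer-top [337. 329.] stud top [346. 293.]
top tcp axis mouth [275. 299.] nut est washer-top [290. 314.] stud top [277. 308.]
```

View pics/scene_a.png

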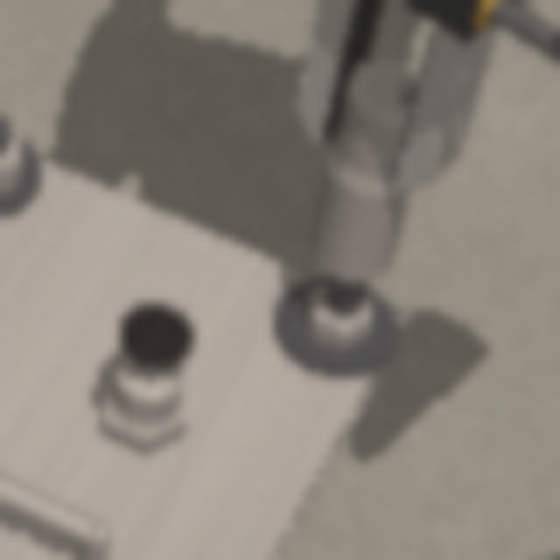

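View pics/top_a.png

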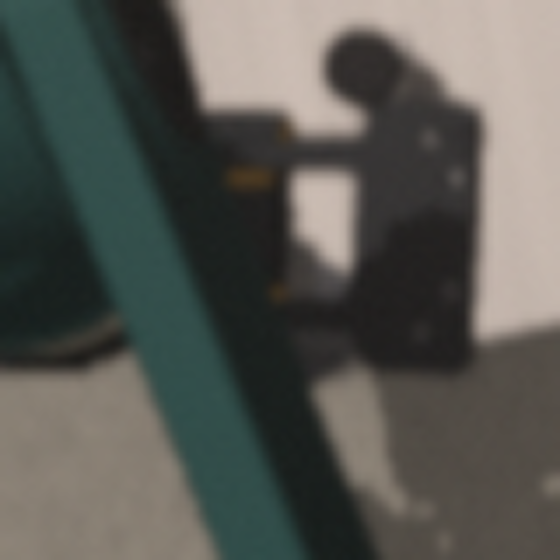

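The scene view shows the socket mouth centred at (350,255) and the washer centred at (336,327), both matching the prediction. I'll correct by (-1, +3) mm and lower slowly, watching the force.

```bash

python3 -m inch '[{"linear":[-0.01,0.03,-0.05],"twist":0,"gripper":0.1},{"linear":[-0.01,0.03,-0.16],"twist":0,"gripper":0.1},{"linear":[-0.01,0.03,-0.16],"twist":0,"gripper":0.1},{"linear":[-0.01,0.03,-0.16],"twist":0,"gripper":0.1}]'
python3 -m inch '[{"linear":[0,0,-0.03],"twist":0,"gripper":0.1},{"linear":[0,0,-0.06],"twist":0,"gripper":0.1},{"linear":[0,0,-0.06],"twist":0,"gripper":0.1}]'
```

```text
time: 10.47
tool_pos: [0.4509, 0.2652, 0.2197]
ee_rot: [3.141, 0.001, 0.003]
wrist_force: [0.7, 0.4, -1.0]
width: 0.0241
time: 10.72
tool_pos: [0.4511, 0.2653, 0.2139]
ee_rot: [3.141, 0.001, 0.003]
wrist_force: [-0.1, 0.0, -1.6]
width: 0.0246
```

```bash

python3 -m inch '[{"linear":[0,0,-0.03],"twist":0,"gripper":0.1},{"linear":[0,0,-0.04],"twist":0,"gripper":0.1},{"linear":[0,0,-0.04],"twist":0,"gripper":0.1}]'
```

```text
time: 10.97
tool_pos: [0.4512, 0.2653, 0.2101]
ee_rot: [3.141, 0.001, 0.003]
wrist_force: [-0.4, -0.1, -0.5]
width: 0.0241
```

```bash

python3 -m inch '[{"linear":[0,0,-0.02],"twist":0,"gripper":0.1},{"linear":[0,0,-0.04],"twist":0,"gripper":0.1},{"linear":[0,0,-0.04],"twist":0,"gripper":0.1}]'
python3 -m inch '[{"linear":[0,0,-0.01],"twist":0,"gripper":0.1},{"linear":[0,0,-0.02],"twist":0,"gripper":0.1},{"linear":[0,0,-0.02],"twist":0,"gripper":0.1}]'
```

```text
time: 11.22
tool_pos: [0.4515, 0.2654, 0.2065]
ee_rot: [-3.141, -0.0, 0.003]
wrist_force: [-0.0, 0.9, -0.7]
width: 0.024
time: 11.47
tool_pos: [0.4518, 0.2655, 0.206]
ee_rot: [-3.141, -0.002, 0.003]
wrist_force: [-1.1, -0.8, 3.7]
width: 0.0246
```

Contact with the nut top came at TCP z 0.206, as predicted: the stud is inside the bore and the hexes are out of register. I'll twist under light pressure. Joint 6 has room on the + side.

```bash

python3 -m inch '[{"linear":[0,0,-0.02],"twist":0.06,"gripper":0.1},{"linear":[0,0,-0.02],"twist":0.12,"gripper":0.1},{"linear":[0,0,-0.02],"twist":0.18,"gripper":0.1},{"linear":[0,0,-0.02],"twist":0.18,"gripper":0.1}]'
python3 -m inch '[{"linear":[0,0,0],"twist":0.06,"gripper":0.1},{"linear":[0,0,0],"twist":0.12,"gripper":0.1},{"linear":[0,0,0],"twist":0.18,"gripper":0.1},{"linear":[0,0,0],"twist":0.18,"gripper":0.1}]'
python3 -c "
from bench import robot
print(robot.get_obs()['joint_positions'],robot.get_obs()['wrist_torque'])"
```

```text
time: 11.8
tool_pos: [0.4518, 0.2664, 0.2056]
ee_rot: [-3.139, -0.004, 0.194]
wrist_force: [-0.9, 2.1, 9.5]
width: 0.0243
time: 12.13
tool_pos: [0.4515, 0.2669, 0.2057]
ee_rot: [-3.139, -0.004, 0.383]
wrist_force: [-2.1, 2.1, 8.7]
width: 0.0245
[0.42404102 0.03212731 1.47171804 0.00274207 1.6332592  1.61243178] [ 0.31058625  0.64160968 -0.03440308]
```

```bash

python3 -m inch '[{"linear":[-0.005,-0.01,0.01],"twist":0,"gripper":0.1},{"linear":[-0.01,-0.02,0.01],"twist":0,"gripper":0.1},{"linear":[-0.01,-0.02,0.01],"twist":0.06,"gripper":0.1},{"linear":[-0.01,-0.02,0.01],"twist":0.12,"gripper":0.1},{"linear":[-0.01,-0.02,0.01],"twist":0.12,"gripper":0.1}]'
python3 look.py b
```

```text
time: 12.55
tool_pos: [0.4505, 0.2635, 0.2038]
ee_rot: [3.141, -0.001, 0.506]
wrist_force: [-0.0, 0.3, 0.8]
width: 0.0244
[0.4505 0.2635 0.2038] [ 3.1413e+00 -9.0000e-04  5.0640e-01] [-0.   0.3  0.8] 0.02436567003344452
scene tcp axis mouth [339. 311.] nut est washer-top [337. 329.] stud top [346. 293.]
top tcp axis mouth [287. 311.] nut est washer-top [290. 314.] stud top [277. 308.]
```

View pics/scene_b.png

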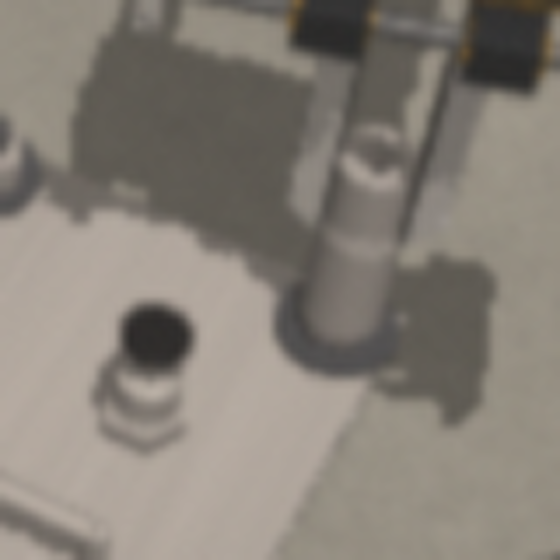

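The scene view shows the socket over the nut with its top at (373,155). The press force vanished, so it seems to be going on. I'll push down and check.

```bash
python3 - <<'E'
from h import *
s=load("pics/scene_b.npz")
for z in (.2088,.204,.200): print(z,((proj(s,[.4505,.2638,z])-[385,220]+.5)*7).round(0),((proj(s,[.4505,.2638,z-.077])-[385,220]+.5)*7).round(0))
E
python3 -m inch '[{"linear":[0,0,-0.02],"twist":0,"gripper":0.1},{"linear":[0,0,-0.04],"twist":0,"gripper":0.1},{"linear":[0,0,-0.04],"twist":0,"gripper":0.1}]'
```

```text
0.2088 [380. 159.] [340. 311.]
0.204 [378. 169.] [338. 320.]
0.2 [376. 177.] [336. 328.]
time: 12.9
tool_pos: [0.4507, 0.2635, 0.2008]
ee_rot: [3.141, -0.002, 0.504]
wrist_force: [-0.3, 0.1, 6.0]
width: 0.0239
```

It is 5 mm below the nut top, so the hex has engaged. Continuing down to the washer.

```bash

python3 -m inch '[{"linear":[0,0.01,-0.02],"twist":0,"gripper":0.1},{"linear":[0,0.01,-0.04],"twist":0,"gripper":0.1},{"linear":[0,0.01,-0.04],"twist":0,"gripper":0.1}]'
python3 -m inch '[{"linear":[0,0,0],"twist":0.05,"gripper":0.1},{"linear":[0,0,0],"twist":-0.05,"gripper":0.1},{"linear":[0,0,0],"twist":0,"gripper":0.1}]'
```

```text
time: 13.15
tool_pos: [0.4512, 0.2641, 0.1992]
ee_rot: [3.14, -0.004, 0.504]
wrist_force: [-2.3, -2.0, 14.4]
width: 0.0244
time: 13.4
tool_pos: [0.4511, 0.264, 0.1984]
ee_rot: [3.14, -0.003, 0.501]
wrist_force: [-1.6, -2.1, 10.0]
width: 0.0237
```

```bash
python3 look.py c; python3 -c "
from bench import robot
print(robot.get_obs()['wrist_torque'])"
```

```text
[0.4511 0.264  0.1984] [ 3.1399 -0.0032  0.5009] [-1.6 -2.1 10. ] 0.023749226542707485
scene tcp axis mouth [337. 323.] nut est washer-top [337. 329.] stud top [346. 293.]
top tcp axis mouth [289. 311.] nut est washer-top [290. 314.] stud top [277. 308.]
[-0.52822664  0.43666895 -0.04070404]
```

View pics/scene_c.png

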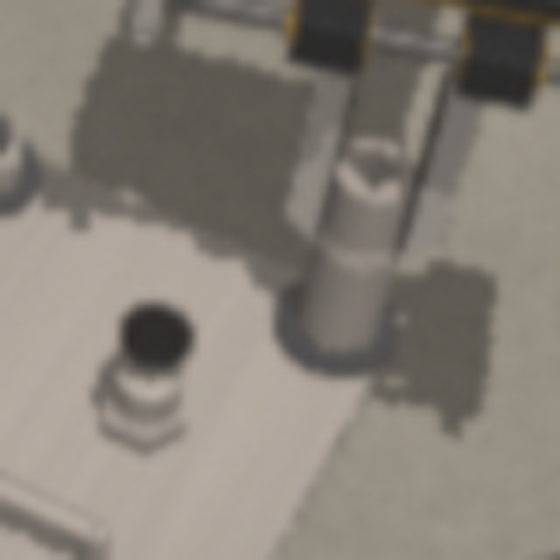

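The socket has followed the gripper down and is upright, about 2.5 mm short of the washer. I'll relieve the side force and wiggle while pressing.

```bash

python3 -m inch '[{"linear":[-0.01,-0.01,0],"twist":0,"gripper":0.1},{"linear":[-0.01,-0.01,-0.01],"twist":0.08,"gripper":0.1},{"linear":[-0.01,-0.01,-0.02],"twist":-0.08,"gripper":0.1},{"linear":[-0.01,-0.01,-0.02],"twist":0,"gripper":0.1},{"linear":[-0.01,-0.01,-0.02],"twist":0,"gripper":0.1}]'
```

```text
time: 13.92
tool_pos: [0.4506, 0.2637, 0.197]
ee_rot: [3.141, -0.006, 0.505]
wrist_force: [-1.0, -1.0, 10.9]
width: 0.0243
```

```bash

python3 -m inch '[{"linear":[-0.005,-0.005,-0.01],"twist":0.1,"gripper":0.1},{"linear":[-0.005,-0.005,-0.02],"twist":0,"gripper":0.1},{"linear":[-0.005,-0.005,-0.02],"twist":-0.1,"gripper":0.1},{"linear":[-0.005,-0.005,-0.02],"twist":0,"gripper":0.1},{"linear":[-0.005,-0.005,-0.02],"twist":0,"gripper":0.1}]'
```

```text
time: 14.33
tool_pos: [0.4505, 0.2635, 0.1956]
ee_rot: [3.141, -0.007, 0.507]
wrist_force: [-1.1, -0.6, 12.0]
width: 0.0242
```

```bash

python3 -m inch '[{"linear":[0,0,-0.01],"twist":0.1,"gripper":0.1},{"linear":[0,0,-0.02],"twist":0,"gripper":0.1},{"linear":[0,0,-0.02],"twist":-0.1,"gripper":0.1},{"linear":[0,0,-0.02],"twist":0,"gripper":0.1},{"linear":[0,0,-0.02],"twist":0,"gripper":0.1}]'
python3 look.py d
```

```text
time: 14.75
tool_pos: [0.4501, 0.2637, 0.1953]
ee_rot: [3.141, -0.008, 0.508]
wrist_force: [-3.0, -1.4, 18.4]
width: 0.0243
[0.4501 0.2637 0.1953] [ 3.1413 -0.0077  0.5075] [-3.  -1.4 18.4] 0.024250136056541513
scene tcp axis mouth [336. 326.] nut est washer-top [337. 329.] stud top [346. 293.]
top tcp axis mouth [292. 315.] nut est washer-top [290. 314.] stud top [277. 308.]
```

View pics/scene_d.png

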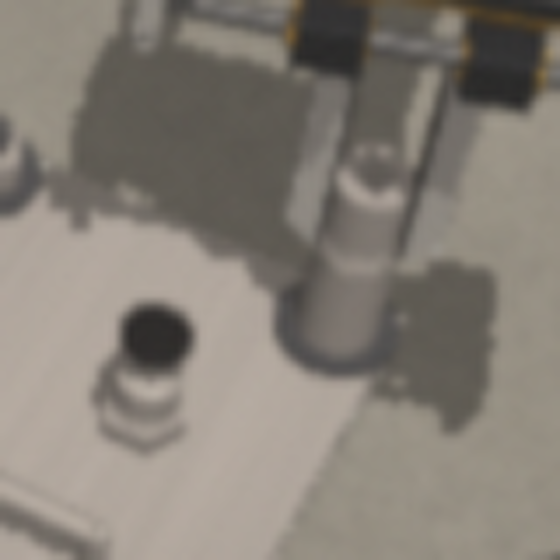

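The socket is down. z stops at 0.195, the predicted washer height, while the force climbs to 18 N; its top is at (370,175) against a predicted (376,177). I'll ease the side load and measure the tilt from the socket's edges.

```bash

python3 -m inch '[{"linear":[-0.01,-0.005,0.01],"twist":0,"gripper":0.1},{"linear":[-0.01,-0.005,0.01],"twist":0,"gripper":0.1},{"linear":[-0.01,-0.005,0.01],"twist":0,"gripper":0.1}]'
python3 look.py e
python3 - <<'E'
from h import *
s=load("pics/scene_e.npz"); S=6
g=cv2.cvtColor(s["image"],cv2.COLOR_RGB2GRAY)[220:300,385:465]
g=cv2.GaussianBlur(cv2.resize(g,None,fx=S,fy=S,interpolation=cv2.INTER_CUBIC),(0,0),3).astype(float)
gx=np.gradient(g,axis=1)
o=np.array([385,220])
for z in (.128,.132,.136,.140,.145,.150,.155,.160,.165,.180,.185,.190):
    p=(proj(s,[.4503,.2640,z])-o+.5)*S
    r=.0135 if z<.168 else .0125
    w=r*482/np.linalg.norm(np.array([1.1037,.5705,1.0097])-[.45,.264,z])*S
    row=gx[int(p[1])]; res=[]
    for sg,rng in ((1,(p[0]-w-12,p[0]-w+12)),(-1,(p[0]+w-12,p[0]+w+12))):
        a,b=int(rng[0]),int(rng[1]); i=np.argmax(np.abs(row[a:b])); res.append((a+i, round(row[a+i],1)))
    print(z,"pred centre",p[0].round(1),"w",w.round(1),"L",res[0],"R",res[1],"off px",round(((res[0][0]+res[1][0])/2-p[0])/S,2))
E
```

```text
time: 15.1
tool_pos: [0.4497, 0.2635, 0.1953]
ee_rot: [3.141, -0.009, 0.505]
wrist_force: [-1.1, -0.4, 14.0]
width: 0.0245
[0.4497 0.2635 0.1953] [ 3.1413 -0.0089  0.5048] [-1.1 -0.4 14. ] 0.024513798713834432
scene tcp axis mouth [337. 325.] nut est washer-top [337. 329.] stud top [346. 293.]
top tcp axis mouth [292. 316.] nut est washer-top [290. 314.] stud top [277. 308.]
0.128 pred centre 290.7 w 34.3 L (np.int64(261), np.float64(2.0)) R (np.int64(324), np.float64(-2.5)) off px 0.31
0.132 pred centre 292.4 w 34.4 L (np.int64(260), np.float64(2.0)) R (np.int64(326), np.float64(-2.5)) off px 0.11
0.136 pred centre 294.1 w 34.4 L (np.int64(259), np.float64(2.0)) R (np.int64(327), np.float64(-2.5)) off px -0.18
0.14 pred centre 295.8 w 34.5 L (np.int64(264), np.float64(2.5)) R (np.int64(327), np.float64(-2.0)) off px -0.04
0.145 pred centre 297.9 w 34.7 L (np.int64(268), np.float64(2.0)) R (np.int64(325), np.float64(-1.5)) off px -0.24
0.15 pred centre 300.1 w 34.8 L (np.int64(253), np.float64(-1.5)) R (np.int64(327), np.float64(-1.5)) off px -1.68
0.155 pred centre 302.3 w 34.9 L (np.int64(274), np.float64(2.0)) R (np.int64(328), np.float64(-1.5)) off px -0.21
0.16 pred centre 304.5 w 35.0 L (np.int64(273), np.float64(2.5)) R (np.int64(348), np.float64(3.0)) off px 1.0
0.165 pred centre 306.7 w 35.1 L (np.int64(275), np.float64(2.0)) R (np.int64(348), np.float64(4.0)) off px 0.8
0.18 pred centre 313.4 w 32.9 L (np.int64(271), np.float64(-4.0)) R (np.int64(355), np.float64(4.5)) off px -0.07
0.185 pred centre 315.7 w 33.0 L (np.int64(274), np.float64(-5.0)) R (np.int64(358), np.float64(4.5)) off px 0.05
0.19 pred centre 318.0 w 33.1 L (np.int64(276), np.float64(-4.5)) R (np.int64(345), np.float64(-5.5)) off px -1.25
```

The edge centres stay near the predicted vertical axis where both edges are clear (mostly within about 0.3 px), so the socket is upright on the nut. One check of the whole scene before handing in.

```bash
python3 -c "
from h import *
s=load('pics/scene_e.npz'); cv2.imwrite('pics/full_e.png',s['image'][:,:,::-1])"
```

```text
(no output)
```

View pics/full_e.png

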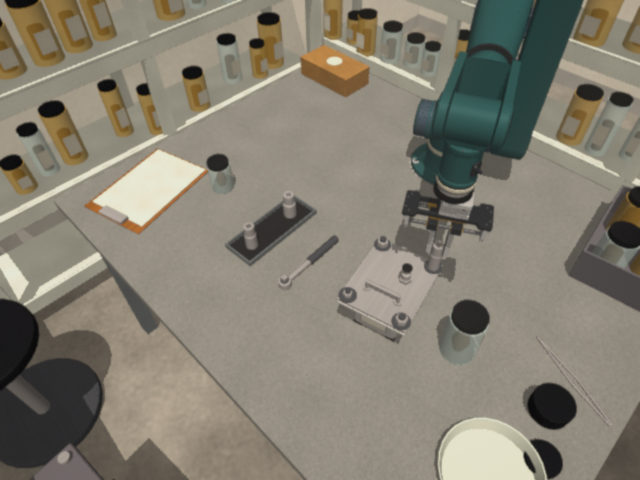

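The other two sockets stand upright in the tray at (250,236) and (289,205). The jars at (468,330) and (219,173) and the ratchet at (308,262) look unmoved. Handing in.

```bash
python3 -c "
from bench import robot
robot.close_job(); print(robot.get_obs()['time'])"
```

```text
the job is handed in; nothing more can be done
the job is handed in; nothing more can be done
```

The 19 mm socket is fully down over the nut nearest the vent and still held in the gripper. I handed the job in at about 15 s of the 72 s allowed; no verdict is reported.

- **Vent:** I pressed the plunger to its stop, where the force rose to 14 N and the height stopped changing. I held it there for over half a second, and the next picture showed it up again.
- **Choosing the socket:** the nut looked like one of the two small ones, so I took the smallest socket first. It met the nut top at the predicted height and went on only after about 30 degrees of twist, so it fits snugly. No other socket had to be tried.
- **Last checks:**
  - **Height:** the tool stops at z = 0.195 m, where I had predicted the washer, with about 14 N of downward push.
  - **Grip:** the finger opening is 24.5 mm. I took this as the sign that the socket is gripped, since the grip force itself is not reported.
  - **Position:** the socket is within about 1 mm of where I measured the nut.
  - **Tilt:** it is upright within what I could measure. A few edge readings were unusable because the fingers and shadow got in the way.
  - **Other items:** the other two sockets stand upright in the tray, and the jars and ratchet look unmoved.
- **What disagreed:** the two cameras differed by about 4 mm at the tank. I used the scene camera, because it agreed with the known fingertip position to about 0.5 px.

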